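# Line up the seasoning shakers by size

### The job

Set the four seasoning shakers out on the white board in order of size, one standing upright in the middle of each black disc: the smallest on the disc next to the red stop, then each next larger one, with the largest next to the grey stop. Do not tip any shaker over on the way, and leave the kitchen timer where it is.

Things in the scene. Friction and masses are not known exactly. Their poses are not given: they have to be found in the camera images.
- shaker_s_center (a point): the smallest of four upright round steel seasoning shakers with a blue perforated cap (fixed on): straight cylinder 34 mm in diameter, 50 mm tall in all. The point is on its axis, half-way up (25 mm above its underside); z is the axis, upward when upright
- shaker_m_center (a point): the second smallest of four upright round steel seasoning shakers with a blue perforated cap (fixed on): straight cylinder 42 mm in diameter, 60 mm tall in all. The point is on its axis, half-way up (30 mm above its underside); z is the axis, upward when upright
- shaker_l_center (a point): the second largest of four upright round steel seasoning shakers with a blue perforated cap (fixed on): straight cylinder 50 mm in diameter, 70 mm tall in all. The point is on its axis, half-way up (35 mm above its underside); z is the axis, upward when upright
- shaker_xl_center (a point): the largest of four upright round steel seasoning shakers with a blue perforated cap (fixed on): straight cylinder 58 mm in diameter, 80 mm tall in all. The point is on its axis, half-way up (40 mm above its underside); z is the axis, upward when upright
- disc_1: flat black rubber disc no. 1 of the row of four on a fixed white board: 68 mm in diameter, 3 mm thick, fixed. The origin is the centre of its underside, so its top is 3 mm above the origin (15 mm above the table). The discs stand 82 mm apart, numbered along the row from the robot's left (+y) end; the row runs along the disc's y axis. The board is 74 x 370 mm and 12 mm thick
- disc_2: flat black rubber disc no. 2 of the row of four on a fixed white board: 68 mm in diameter, 3 mm thick, fixed. The origin is the centre of its underside, so its top is 3 mm above the origin (15 mm above the table). The discs stand 82 mm apart, numbered along the row from the robot's left (+y) end; the row runs along the disc's y axis. The board is 74 x 370 mm and 12 mm thick
- disc_3: flat black rubber disc no. 3 of the row of four on a fixed white board: 68 mm in diameter, 3 mm thick, fixed. The origin is the centre of its underside, so its top is 3 mm above the origin (15 mm above the table). The discs stand 82 mm apart, numbered along the row from the robot's left (+y) end; the row runs along the disc's y axis. The board is 74 x 370 mm and 12 mm thick
- disc_4: flat black rubber disc no. 4 of the row of four on a fixed white board: 68 mm in diameter, 3 mm thick, fixed. The origin is the centre of its underside, so its top is 3 mm above the origin (15 mm above the table). The discs stand 82 mm apart, numbered along the row from the robot's left (+y) end; the row runs along the disc's y axis. The board is 74 x 370 mm and 12 mm thick
- red_stop: small red round stop, 22 mm in diameter, 20 mm tall, fixed on one end of the white board, 48 mm beyond the centre of the end disc; a like grey stop is on the other end. Which end is red changes. The origin is the centre of its underside
- timer: bystander, loose: kitchen timer, white body with a red dial, 68 mm in diameter, 36 mm high, beyond the robot's left (+y) end of the board. The origin is the centre of its underside
There are look-alikes about, which are no part of the job. Leave any turquoise look-alike of the part that bears shaker_xl_center alone. What is shaped like the part that bears shaker_s_center but orange is not meant.

How it is judged (in metres and radians):
At the end, for the whole second after the job is handed in: Counting from the red stop the shakers stand in the order smallest, second smallest, second largest, largest, each with its centre within 12 mm of its disc's centre, resting on the disc (height within 6 mm), upright within 0.1 rad, released and at rest (((horizontal distance between red_stop and disc_1 below 0.07 m and horizontal distance between shaker_s_center and disc_1 below 0.012 m and horizontal distance between shaker_m_center and disc_2 below 0.012 m and horizontal distance between shaker_l_center and disc_3 below 0.012 m and horizontal distance between shaker_xl_center and disc_4 below 0.012 m) or (horizontal distance between red_stop and disc_4 below 0.07 m and horizontal distance between shaker_s_center and disc_4 below 0.012 m and horizontal distance between shaker_m_center and disc_3 below 0.012 m and horizontal distance between shaker_l_center and disc_2 below 0.012 m and horizontal distance between shaker_xl_center and disc_1 below 0.012 m)) and angle between each of shaker_s_center, shaker_m_center, shaker_l_center, shaker_xl_center's own z axis and vertical below 0.1 rad and height (world z) of shaker_s_center between 0.034 and 0.046 m and linear speed of each of shaker_s, shaker_m, shaker_l, shaker_xl below 0.02 m/s and height (world z) of shaker_m_center between 0.039 and 0.051 m and height (world z) of shaker_l_center between 0.044 and 0.056 m and height (world z) of shaker_xl_center between 0.049 and 0.061 m); the robot touches nothing.
It fails at once if a shaker is tipped over (more than 0.6 rad) (angle between any of shaker_s_center, shaker_m_center, shaker_l_center, shaker_xl_center's own z axis and vertical above 0.6 rad).
It fails at once if the timer is pushed more than 20 mm from its place (distance of timer from where it was at the start of the episode above 0.02 m).
It also fails if it takes over 104 s, if anything falls off the work surface, if the arm or the gripper's body presses on something with over 40 N, if the wrist force passes 120 N, or if a joint passes its speed limit or range.

### The arm

A 6-joint arm with a two-finger parallel gripper is mounted at the origin on the work surface; the furniture and walls round the work are solid. World frame = base frame: x ahead of the robot, y to its left, z up, the work surface at z = 0. Lengths are in mm, angles in rad, forces in N, time in s.
With the tool pointing down it reaches from about 275 to 825 mm from the base axis. Payload 5.2 kg.
Tool frame: the origin (TCP) lies on the front face of the gripper's body, between the roots of the fingers; the fingertips stand 84 mm ahead of it and the grasp point (between the pads) lies 65 mm ahead of it (env.finger_overhang is the z of the fingertips in the tool frame, in mm); z points along the fingers, y is the line along which they close (so a half turn about z gives the same grasp; the last joint's range is limited). The gripper opens to 93 mm and grips with 3 to 60 N. Pads are 15 mm wide; open, the fingers measure 128 mm over their backs; the gripper's body (75 mm by 188 mm) begins 65 mm behind the grasp point.
Start: joints at [-1.479, 0.259, 1.535, -0, 1.348, -0.203], TCP at [159.823, -526.272, 302.753] pointing down, gripper open.
Joint ranges: [-3.14, 3.14], [-0.91, 2.08], [0.19, 2.58], [-1.22, 4.36], [0.22, 2.71], [-3.12, 3.12]. Speed limits (rad/s): [2.57, 2.57, 3.14, 3.14, 3.14, 3.14].

### API

Orientations are given as a unit quaternion [x, y, z, w].
In Python, from cell import env gives the robot as it stands. The module is installed in compiled form; this text tells all that it offers.
- The arm moves only by the shell command python3 -m crank 'ROWS' [FORCE]. ROWS is JSON, a list of rows, each an object of numbers: "x", "y", "z": the shift along the tool's x, y, z in mm; "twist": the turn about the tool's z in degrees; "jaw": the opening, from 0 (shut) to 1 (fully open). A call has exactly 10 rows; each row is the pose to reach, as a shift and turn from the pose commanded when the call began, along the tool's axes at that moment; what a row does not reach only later rows make up. A row lasts 1/12 s, in which the tool goes at most 41.7 mm and 7.16 degrees, less where a joint would pass 70% of its speed; a pose out of reach is approached as far as the arm can. A call with a gripper value outside its range is refused whole. The fingers move at their own pace and stop on an object; FORCE is the grip in N (left out, the last holds). Time passes only in rows, so rows that repeat a pose let the fingers close, or fill a call up. It gives the time, the measured TCP pose, the force, the opening and the grip force at its end, in the units of the state.
- env.state(): the state, without advancing time (a new reading comes with each control period).
- env.get_image(name): name is "scene" or "top" or "wrist"; returns a dict with "color" (480x640x3 uint8, red, green, blue), "mtx" (3x3 intrinsics, pixels), "extrinsics" (4x4, takes a point from camera to world coordinates). Camera axes: x right, y down, z forward; pixel columns grow to the right and rows downward; lengths in mm; the calibration is good to about 2 mm. A picture is of the moment at which its call begins. There is no depth.
- env.job_done(): hands the job in; it is judged then, once.
The state is a dict: "time_s": time; "joint_positions": joint angles; "qvel": joint speeds; "joint_efforts": joint torques, N m; "tcp_pos": TCP position; "eef_rot": TCP orientation; "force": force on the tool from outside, world axes, zero at the start; "ft_torque": the same for the moment, N m; "gripper_width": finger opening in mm; "gripper_force": force on a finger pad.
Only numpy, scipy, OpenCV 4.12 (cv2) and the standard library are available. Lean on these libraries where they do the work, as an engineer would, in place of code of your own. Each camera call takes 0.05 s, during which the arm holds its last target. There are 200 camera calls.

## Working session

There is one attempt and no reset: what is moved stays moved. The work goes in short steps, Python scripts to look and compute and a shell command to move; the robot and the scene stay as the last step left them, time stands still between calls to the robot, and variables do not carry over. Pictures are saved under pics/ and viewed, at most 14 in all, crops included, and the job is handed in when it is done.

```bash
mkdir -p pics; python3 - <<'E'
from cell import env
import cv2
for n in ("top","scene"):
    r=env.get_image(n); cv2.imwrite(f"pics/{n}0.png",r["color"][:,:,::-1]); print(n,r["mtx"].round(1).tolist(),r["extrinsics"].round(3).tolist())
s=env.state(); print(s)
E
```

```text
top [[569.4, 0.0, 320.3], [0.0, 569.4, 245.1], [0.0, 0.0, 1.0]] [[-0.011, -0.988, 0.152, 244.836], [-1.0, 0.008, -0.02, 36.824], [0.018, -0.152, -0.988, 1325.29], [0.0, 0.0, 0.0, 1.0]]
scene [[597.1, 0.0, 313.7], [0.0, 597.1, 232.6], [0.0, 0.0, 1.0]] [[0.856, -0.205, 0.475, -364.753], [-0.517, -0.353, 0.78, -1266.722], [0.007, -0.913, -0.408, 733.524], [0.0, 0.0, 0.0, 1.0]]
{'time_s': 0.1, 'joint_positions': array([-1.47876750e+00,  2.59297965e-01,  1.53594018e+00, -2.31563250e-07,
        1.34801239e+00, -2.02781845e-01]), 'qvel': array([-0.00115772, -0.00069324, -0.00191642, -0.00194183,  0.00047993,
       -0.0020722 ]), 'joint_efforts': array([ 1.69925122e-03, -4.38213301e+01, -2.84643531e+01,  7.21132150e-02,
        3.62011325e-02, -4.69046608e-05]), 'tcp_pos': array([ 159.80690475, -525.91140751,  301.99917348]), 'eef_rot': array([ 9.89155148e-01,  1.46872077e-01,  4.57675894e-05, -8.27675004e-04]), 'force': array([ 0.40904274, -0.39392565,  0.68864759]), 'ft_torque': array([-0.02071197, -0.00057801,  0.00023392]), 'gripper_force': 0.0, 'gripper_width': 93.03162448322949}
```

View pics/top0.png

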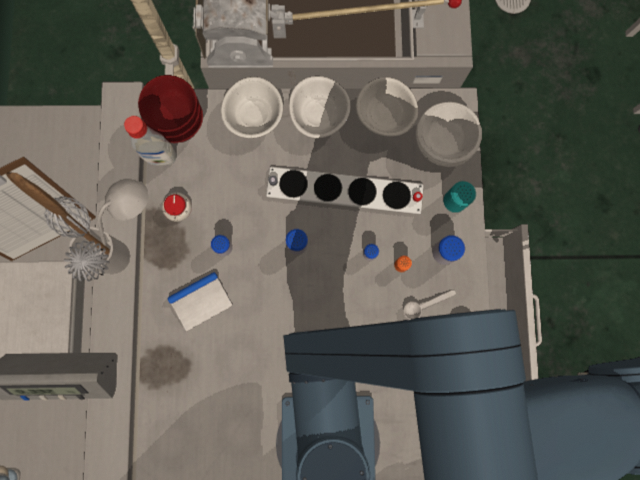

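View pics/scene0.png

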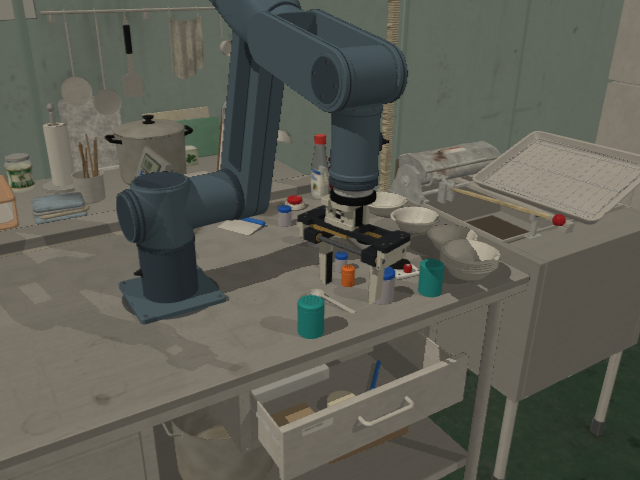

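The top view shows blue caps at (221,244), (296,240), (371,252) and (452,248). The look-alikes are turquoise at (460,196) and orange at (404,264). The red stop is at (417,197), the right (-y) end, and the grey stop at (272,180). The timer is at (176,206). I'll confirm in an enlarged crop.

```bash
python3 - <<'E'
import cv2
a=cv2.imread("pics/top0.png")
A=cv2.resize(a[150:290,200:490],None,fx=2.75,fy=2.75,interpolation=cv2.INTER_CUBIC); cv2.imwrite("pics/crop0.png",A)
h=cv2.cvtColor(a,cv2.COLOR_BGR2HSV)
m=cv2.inRange(h,(105,120,60),(125,255,255))
n,l,s,c=cv2.connectedComponentsWithStats(m)
for i in range(1,n):
    if s[i,4]>60: print(s[i],c[i].round(1))
m=cv2.inRange(a,(0,0,0),(35,35,35)); m[:160]=0;m[220:]=0;m[:,:270]=0;m[:,420:]=0
n,l,s,c=cv2.connectedComponentsWithStats(m)
for i in range(1,n):
    if s[i,4]>200: print('disc',s[i],c[i].round(1))
E
cat > h.py <<'E'
import numpy as np
from cell import env
import cv2
from scipy.spatial.transform import Rotation as R
def px2w(r,u,v,z):
    d=r["extrinsics"][:3,:3]@np.linalg.solve(r["mtx"],[u,v,1.]); o=r["extrinsics"][:3,3]
    return (o+d*(z-o[2])/d[2])
E

```

```text
[286 229  22  22 371] [296.1 239.6]
[211 235  18  18 255] [219.7 243.7]
[439 236  26  25 512] [451.2 247.8]
[364 244  15  15 167] [370.9 250.7]
[168 273  49  30 370] [191.9 287.4]
disc [280 171  27  26 544] [293.1 183.3]
disc [314 174  27  27 562] [327.4 187.2]
disc [349 178  27  27 546] [361.6 191. ]
disc [383 182  27  26 537] [396.3 194.8]
```

View pics/crop0.png

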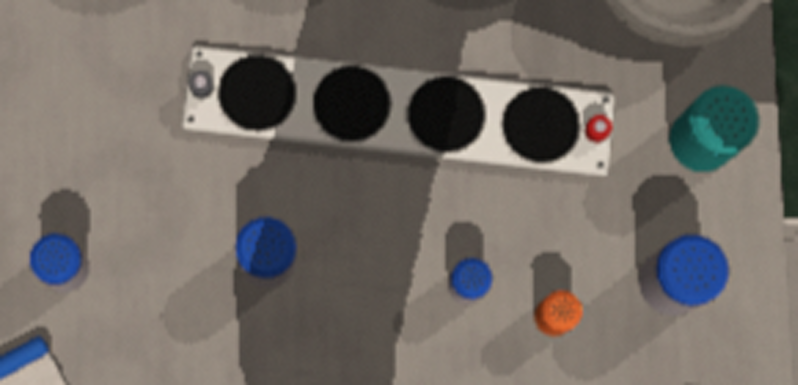

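Cap widths are 15, 18, 22 and 26 px, so S=(371,251), M=(220,244), L=(296,240) and XL=(451,248). All four are blue, so the orange and turquoise look-alikes are excluded. Red is at disc 4, so the order is S→disc 4, M→3, L→2, XL→1.

```bash
cat >> h.py <<'E'
def tool():
    s=env.state(); return s["tcp_pos"],R.from_quat(s["eef_rot"])
E
python3 - <<'E'
from h import *
r=env.get_image("top")
for n,u,v,z in [("S",371,250.9,50),("M",219.7,243.7,60),("L",296.3,239.7,70),("XL",451.3,247.9,80),("d1",293.1,183.3,15),("d2",327.4,187.2,15),("d3",361.6,191,15),("d4",396.3,194.8,15),("timer",176,205,36),("orange",404,264,50),("turq",463,190,80),("bowl4 z60",448,165,60),("bowl4 z100",448,165,100),("bowl3 z60",386,135,60)]:
    print(n,px2w(r,u,v,z).round(1))
p,q=tool(); M=q.as_matrix(); print(M.round(3))
r=env.get_image("wrist"); print(r["mtx"].round(1).tolist(),(M.T@(r["extrinsics"][:3,3]-p)).round(1),(M.T@r["extrinsics"][:3,:3]).round(3).tolist())
E
```

```text
S [ 426.3 -103.3   50. ]
M [444.  237.2  60. ]
L [450.1  65.3  70. ]
XL [ 427.3 -278.8   80. ]
d1 [594.3  73.6  15. ]
d2 [584.4  -7.5  15. ]
d3 [574.6 -88.3  15. ]
d4 [ 564.9 -170.4   15. ]
timer [538.9 342.9  36. ]
orange [ 395.8 -177.3   50. ]
turq [ 559.2 -311.4   80. ]
bowl4 z60 [ 623.7 -285.1   60. ]
bowl4 z100 [ 611.7 -274.9  100. ]
bowl3 z60 [ 696.5 -143.7   60. ]
[[ 0.957  0.291 -0.   ]
 [ 0.291 -0.957  0.001]
 [ 0.    -0.001 -1.   ]]
[[427.0, 0.0, 315.5], [0.0, 427.0, 238.5], [0.0, 0.0, 1.0]] [ 75.9   0.3 -82.5] [[-0.0, -0.962, -0.273], [1.0, -0.0, -0.0], [0.0, -0.273, 0.962]]
```

```bash
python3 -m crank '[{"x":33,"y":-16,"z":6,"twist":-6.6,"jaw":1},{"x":66,"y":-32,"z":12,"twist":-13.2,"jaw":1},{"x":99,"y":-48,"z":18,"twist":-19.9,"jaw":1},{"x":131,"y":-64,"z":24,"twist":-26.5,"jaw":1},{"x":164,"y":-80,"z":30,"twist":-33.1,"jaw":1},{"x":197,"y":-95,"z":36,"twist":-39.7,"jaw":1},{"x":230,"y":-111,"z":42,"twist":-46.3,"jaw":1},{"x":262,"y":-127,"z":48,"twist":-53,"jaw":1},{"x":295,"y":-143,"z":54,"twist":-59.6,"jaw":1},{"x":328,"y":-159,"z":60,"twist":-66.2,"jaw":1}]' 30
cat >> h.py <<'E'
P=dict(S=(426.3,-103.3),M=(444,237.2),L=(450.1,65.3),XL=(427.3,-278.8),d1=(594.3,73.6),d2=(584.4,-7.5),d3=(574.6,-88.3),d4=(564.9,-170.4))
def show(*names):
    p,q=tool(); print("tcp",p.round(1),"yaw_y",np.degrees(np.arctan2(q.as_matrix()[1,1],q.as_matrix()[0,1])).round(1))
    for n in names: print(n,(q.as_matrix().T@(np.array([*P[n],p[2]])-p)).round(1))
def wrist(f):
    r=env.get_image("wrist"); cv2.imwrite(f,r["color"][:,:,::-1]); return r
E
python3 - <<'E'
from h import *
show("XL"); r=wrist("pics/w1.png")
c,_=cv2.Rodrigues(np.eye(3))
E=np.linalg.inv(r["extrinsics"]); x=E@np.array([*P["XL"],80,1]); x=r["mtx"]@x[:3]; print(x[:2]/x[2])
E
```

```text
time_s: 1.03
tcp_pos: [428.5, -277.3, 242.5]
eef_rot: [0.747, 0.665, -0.0, 0.0]
force: [0.6, -0.3, -0.3]
gripper_width: 92.8
gripper_force: 0.0
tcp [ 428.5 -277.3  242.5] yaw_y -6.6
XL [-1.6 -1.   0. ]
[313.44414842 250.90335163]
```

View pics/w1.png

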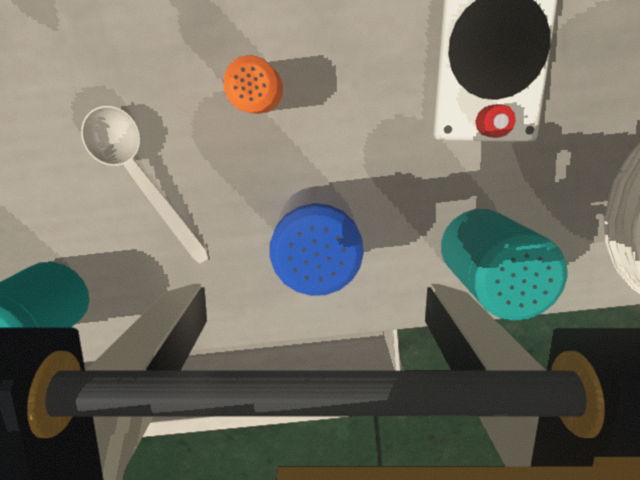

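The wrist view shows the blue XL cap at (316,250), against a prediction of (313,251), so the positions are good to about 2 mm. The turquoise ones at (505,265) and (40,300) are clear of the fingers.

```bash
python3 -m crank '[{"x":-1,"z":32,"jaw":1},{"x":-1,"z":64,"jaw":1},{"x":-1,"z":96,"jaw":1},{"x":-1,"z":118,"jaw":1},{"x":-1,"z":127,"jaw":1},{"x":-1,"z":127,"jaw":1},{"x":-1,"z":127,"jaw":0.5},{"x":-1,"z":127,"jaw":0.5},{"x":-1,"z":127,"jaw":0.5},{"x":-1,"z":127,"jaw":0.5}]' 30; python3 -c "
from h import *
show('d1')"
```

```text
tcp [ 431.8 -272.6  241.3] yaw_y -6.0
d1 [361.4 125.2   1.8]$[0]: bad value
```

```bash
python3 -m crank '[{"x":0,"y":0,"z":20,"twist":0,"jaw":1},{"x":0,"y":0,"z":40,"twist":0,"jaw":1},{"x":0,"y":0,"z":60,"twist":0,"jaw":1},{"x":0,"y":0,"z":80,"twist":0,"jaw":1},{"x":0,"y":0,"z":98,"twist":0,"jaw":1},{"x":0,"y":0,"z":112,"twist":0,"jaw":1},{"x":0,"y":0,"z":122,"twist":0,"jaw":1},{"x":0,"y":0,"z":127,"twist":0,"jaw":1},{"x":0,"y":0,"z":127,"twist":0,"jaw":1},{"x":0,"y":0,"z":127,"twist":0,"jaw":1}]' 30; python3 -c "
from h import *
show('XL','d1')"
```

```text
time_s: 1.92
tcp_pos: [427.6, -279.1, 116.0]
eef_rot: [0.749, 0.663, 0.0, 0.0]
force: [-0.7, 0.1, -0.3]
gripper_width: 93.2
gripper_force: 0.0
tcp [ 427.6 -279.1  116. ] yaw_y -6.9
XL [ 0.3 -0.3 -0. ]
d1 [370.2 123.   -0. ]
```

```bash
python3 -m crank '[{"x":0,"y":0,"z":0,"twist":0,"jaw":0.8},{"x":0,"y":0,"z":0,"twist":0,"jaw":0.7},{"x":0,"y":0,"z":0,"twist":0,"jaw":0.6},{"x":0,"y":0,"z":0,"twist":0,"jaw":0.5},{"x":0,"y":0,"z":0,"twist":0,"jaw":0.4},{"x":0,"y":0,"z":0,"twist":0,"jaw":0.4},{"x":0,"y":0,"z":0,"twist":0,"jaw":0.4},{"x":0,"y":0,"z":-5,"twist":0,"jaw":0.4},{"x":0,"y":0,"z":-15,"twist":0,"jaw":0.4},{"x":0,"y":0,"z":-25,"twist":0,"jaw":0.4}]' 30
```

```text
time_s: 2.75
tcp_pos: [427.1, -278.5, 141.2]
eef_rot: [0.748, 0.663, -0.0, -0.001]
force: [0.7, -0.1, -2.3]
gripper_width: 57.6
gripper_force: 30.0
```

```bash
python3 -m crank '[{"x":0,"y":0,"z":-12,"twist":0,"jaw":0.4},{"x":5,"y":2,"z":-28,"twist":0,"jaw":0.4},{"x":18,"y":6,"z":-42,"twist":0,"jaw":0.4},{"x":38,"y":13,"z":-52,"twist":0,"jaw":0.4},{"x":64,"y":21,"z":-55,"twist":0,"jaw":0.4},{"x":92,"y":31,"z":-55,"twist":0,"jaw":0.4},{"x":122,"y":41,"z":-55,"twist":0,"jaw":0.4},{"x":152,"y":51,"z":-55,"twist":0,"jaw":0.4},{"x":182,"y":60,"z":-55,"twist":0,"jaw":0.4},{"x":210,"y":70,"z":-55,"twist":0,"jaw":0.4}]'
python3 -m crank '[{"x":28,"y":9,"z":0,"twist":0,"jaw":0.4},{"x":56,"y":19,"z":0,"twist":0,"jaw":0.4},{"x":82,"y":27,"z":0,"twist":0,"jaw":0.4},{"x":106,"y":35,"z":0,"twist":0,"jaw":0.4},{"x":126,"y":42,"z":0,"twist":0,"jaw":0.4},{"x":142,"y":47,"z":0,"twist":0,"jaw":0.4},{"x":153,"y":51,"z":0,"twist":0,"jaw":0.4},{"x":160,"y":53,"z":0,"twist":0,"jaw":0.4},{"x":160,"y":53,"z":10,"twist":0,"jaw":0.4},{"x":160,"y":53,"z":20,"twist":0,"jaw":0.4}]'
python3 - <<'E'
from h import *
show("d1"); r=wrist("pics/w2.png")
r=env.get_image("top"); cv2.imwrite("pics/t2.png",r["color"][:,:,::-1])
E
```

```text
time_s: 3.58
tcp_pos: [522.6, -77.1, 197.0]
eef_rot: [0.748, 0.663, 0.0, 0.0]
force: [-0.0, 0.2, -1.4]
gripper_width: 57.8
gripper_force: 30.0
time_s: 4.42
tcp_pos: [594.3, 73.4, 175.7]
eef_rot: [0.748, 0.663, 0.0, 0.001]
force: [-0.9, -0.8, -2.3]
gripper_width: 57.8
gripper_force: 30.0
tcp [594.3  73.4 175.7] yaw_y -6.9
d1 [ 0.2  0.  -0. ]
```

View pics/w2.png

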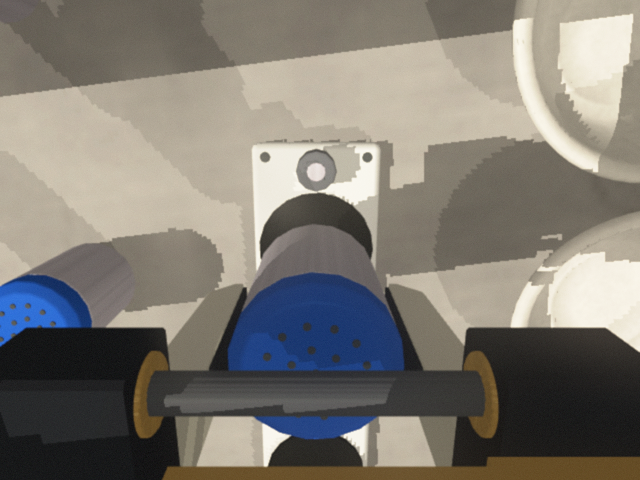

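The wrist view shows XL held upright over disc 1, centred at about (316,230) with the grey stop at (317,170).

```bash
python3 -m crank '[{"x":0,"y":0,"z":12,"twist":0,"jaw":0.4},{"x":0,"y":0,"z":24,"twist":0,"jaw":0.4},{"x":0,"y":0,"z":34,"twist":0,"jaw":0.4},{"x":0,"y":0,"z":40,"twist":0,"jaw":0.4},{"x":0,"y":0,"z":43,"twist":0,"jaw":0.4},{"x":0,"y":0,"z":45,"twist":0,"jaw":0.4},{"x":0,"y":0,"z":45.5,"twist":0,"jaw":0.4},{"x":0,"y":0,"z":45.5,"twist":0,"jaw":0.4},{"x":0,"y":0,"z":45.5,"twist":0,"jaw":0.4},{"x":0,"y":0,"z":45.5,"twist":0,"jaw":0.4}]'
```

```text
time_s: 5.35
tcp_pos: [594.1, 73.4, 131.0]
eef_rot: [0.748, 0.663, 0.0, 0.0]
force: [-3.7, -1.3, 5.7]
gripper_width: 57.2
gripper_force: 30.0
```

Contact made, so I'll open slowly and then rise.

```bash
python3 -m crank '[{"x":0,"y":0,"z":0,"twist":0,"jaw":0.65},{"x":0,"y":0,"z":0,"twist":0,"jaw":0.7},{"x":0,"y":0,"z":0,"twist":0,"jaw":0.8},{"x":0,"y":0,"z":0,"twist":0,"jaw":0.9},{"x":0,"y":0,"z":0,"twist":0,"jaw":1},{"x":0,"y":0,"z":0,"twist":0,"jaw":1},{"x":0,"y":0,"z":0,"twist":0,"jaw":1},{"x":0,"y":0,"z":-15,"twist":0,"jaw":1},{"x":0,"y":0,"z":-40,"twist":0,"jaw":1},{"x":0,"y":0,"z":-70,"twist":0,"jaw":1}]'
python3 -c "
from h import *
show('L')"
```

```text
time_s: 6.18
tcp_pos: [592.9, 73.7, 199.1]
eef_rot: [0.748, 0.663, -0.002, -0.002]
force: [-0.1, -0.1, 0.5]
gripper_width: 92.9
gripper_force: 0.0
tcp [592.9  73.7 199.1] yaw_y -6.9
L [ -25.6 -140.8    0.6]
```

```bash
python3 -m crank '[{"x":-2,"y":-14,"z":0,"twist":0,"jaw":1},{"x":-6,"y":-36,"z":0,"twist":0,"jaw":1},{"x":-11,"y":-62,"z":0,"twist":0,"jaw":1},{"x":-16,"y":-90,"z":0,"twist":0,"jaw":1},{"x":-21,"y":-114,"z":0,"twist":0,"jaw":1},{"x":-24,"y":-132,"z":0,"twist":0,"jaw":1},{"x":-25.5,"y":-142,"z":0,"twist":0,"jaw":1},{"x":-25.5,"y":-142,"z":0,"twist":0,"jaw":1},{"x":-25.5,"y":-142,"z":0,"twist":0,"jaw":1},{"x":-25.5,"y":-142,"z":0,"twist":0,"jaw":1}]'
python3 - <<'E'
from h import *
show("L"); r=wrist("pics/w3.png")
E=np.linalg.inv(r["extrinsics"]); x=E@np.array([*P["L"],70,1]); x=r["mtx"]@x[:3]; print(x[:2]/x[2])
h=cv2.cvtColor(r["color"],cv2.COLOR_RGB2HSV); m=cv2.inRange(h,(105,120,60),(125,255,255))
n,l,s,c=cv2.connectedComponentsWithStats(m)
for i in range(1,n):
    if s[i,4]>300: print(s[i],c[i].round(1))
E
```

```text
time_s: 7.02
tcp_pos: [451.5, 65.3, 200.6]
eef_rot: [0.748, 0.663, 0.001, 0.001]
force: [0.8, -0.7, -0.1]
gripper_width: 93.0
gripper_force: 0.0
tcp [451.5  65.3 200.6] yaw_y -6.9
L [-0.2 -1.4 -0. ]
[311.95575356 266.51652566]
[ 545  170   95  121 9104] [597.2 230.7]
[ 270  216   91   89 6059] [315.2 259.9]
```

View pics/w3.png

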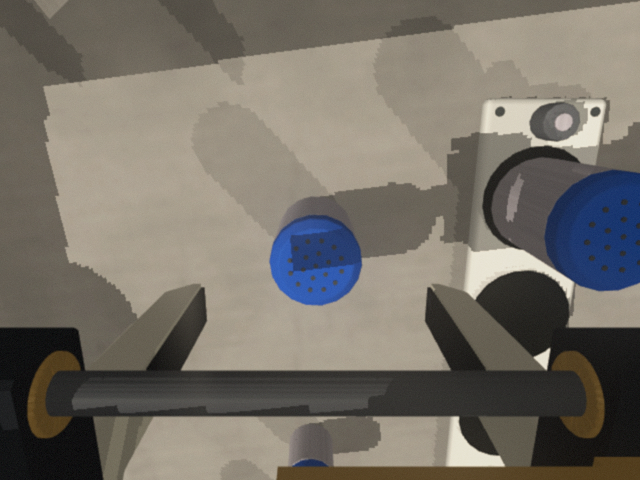

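The wrist view shows L at (315,260) with XL standing upright on disc 1. L is 2–3 mm further along +x of the tool, so I'll correct by 2.5.

```bash
python3 -m crank '[{"x":1,"y":0,"z":14,"twist":0,"jaw":1},{"x":2.5,"y":0,"z":34,"twist":0,"jaw":1},{"x":2.5,"y":0,"z":56,"twist":0,"jaw":1},{"x":2.5,"y":0,"z":74,"twist":0,"jaw":1},{"x":2.5,"y":0,"z":86,"twist":0,"jaw":1},{"x":2.5,"y":0,"z":90,"twist":0,"jaw":1},{"x":2.5,"y":0,"z":90,"twist":0,"jaw":1},{"x":2.5,"y":0,"z":90,"twist":0,"jaw":0.8},{"x":2.5,"y":0,"z":90,"twist":0,"jaw":0.6},{"x":2.5,"y":0,"z":90,"twist":0,"jaw":0.5}]'
python3 -m crank '[{"x":0,"y":0,"z":0,"twist":0,"jaw":0.4},{"x":0,"y":0,"z":0,"twist":0,"jaw":0.3},{"x":0,"y":0,"z":0,"twist":0,"jaw":0.3},{"x":0,"y":0,"z":0,"twist":0,"jaw":0.3},{"x":0,"y":0,"z":-5,"twist":0,"jaw":0.3},{"x":0,"y":0,"z":-15,"twist":0,"jaw":0.3},{"x":0,"y":0,"z":-30,"twist":0,"jaw":0.3},{"x":0,"y":0,"z":-45,"twist":0,"jaw":0.3},{"x":0,"y":0,"z":-60,"twist":0,"jaw":0.3},{"x":0,"y":0,"z":-70,"twist":0,"jaw":0.3}]'
python3 -c "
from h import *
show('d2')"
```

```text
time_s: 7.9
tcp_pos: [451.2, 67.9, 111.1]
eef_rot: [0.748, 0.663, 0.001, 0.001]
force: [0.3, -0.2, -1.6]
gripper_width: 77.1
gripper_force: 0.0
time_s: 8.73
tcp_pos: [450.5, 68.0, 181.6]
eef_rot: [0.748, 0.663, 0.0, 0.0]
force: [-0.3, -0.0, -2.2]
gripper_width: 49.4
gripper_force: 30.0
tcp [450.5  68.  181.6] yaw_y -6.9
d2 [-5.88e+01  1.42e+02  1.00e-01]
```

```bash
python3 -m crank '[{"x":-9,"y":6,"z":0,"twist":0,"jaw":0.3},{"x":-22,"y":22,"z":0,"twist":0,"jaw":0.3},{"x":-36,"y":48,"z":0,"twist":0,"jaw":0.3},{"x":-46,"y":76,"z":0,"twist":0,"jaw":0.3},{"x":-53,"y":102,"z":0,"twist":0,"jaw":0.3},{"x":-57,"y":122,"z":0,"twist":0,"jaw":0.3},{"x":-59,"y":136,"z":0,"twist":0,"jaw":0.3},{"x":-59,"y":142,"z":0,"twist":0,"jaw":0.3},{"x":-59,"y":142,"z":0,"twist":0,"jaw":0.3},{"x":-59,"y":142,"z":8,"twist":0,"jaw":0.3}]'
python3 - <<'E'
from h import *
show("d2"); r=wrist("pics/w4.png")
E
```

```text
time_s: 9.57
tcp_pos: [584.3, -8.0, 172.6]
eef_rot: [0.748, 0.663, 0.0, 0.0]
force: [0.4, 0.7, -1.6]
gripper_width: 49.4
gripper_force: 30.0
tcp [584.3  -8.  172.6] yaw_y -6.9
d2 [ 0.5  0.  -0. ]
```

View pics/w4.png

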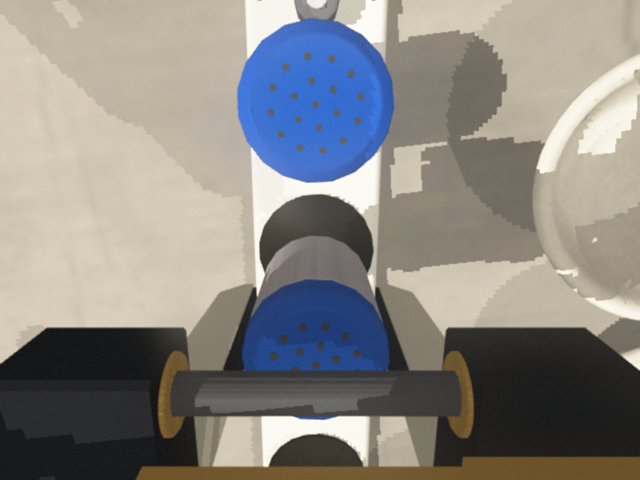

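XL (316,100) stands centred on disc 1, and L is held in line over disc 2 (316,240).

```bash
python3 -m crank '[{"x":0,"y":0,"z":12,"twist":0,"jaw":0.3},{"x":0,"y":0,"z":24,"twist":0,"jaw":0.3},{"x":0,"y":0,"z":34,"twist":0,"jaw":0.3},{"x":0,"y":0,"z":41,"twist":0,"jaw":0.3},{"x":0,"y":0,"z":45,"twist":0,"jaw":0.3},{"x":0,"y":0,"z":47,"twist":0,"jaw":0.3},{"x":0,"y":0,"z":47.5,"twist":0,"jaw":0.3},{"x":0,"y":0,"z":47.5,"twist":0,"jaw":0.3},{"x":0,"y":0,"z":47.5,"twist":0,"jaw":0.3},{"x":0,"y":0,"z":47.5,"twist":0,"jaw":0.3}]'
```

```text
time_s: 10.45
tcp_pos: [583.6, -7.4, 125.6]
eef_rot: [0.748, 0.663, -0.0, -0.0]
force: [-5.0, 0.8, 6.5]
gripper_width: 49.4
gripper_force: 30.0
```

```bash
python3 -m crank '[{"x":0,"y":0,"z":0,"twist":0,"jaw":0.56},{"x":0,"y":0,"z":0,"twist":0,"jaw":0.62},{"x":0,"y":0,"z":0,"twist":0,"jaw":0.75},{"x":0,"y":0,"z":0,"twist":0,"jaw":0.9},{"x":0,"y":0,"z":0,"twist":0,"jaw":1},{"x":0,"y":0,"z":0,"twist":0,"jaw":1},{"x":0,"y":0,"z":0,"twist":0,"jaw":1},{"x":0,"y":0,"z":-15,"twist":0,"jaw":1},{"x":0,"y":0,"z":-45,"twist":0,"jaw":1},{"x":0,"y":0,"z":-80,"twist":0,"jaw":1}]'
python3 -c "
from h import *
show('M')"
```

```text
time_s: 11.28
tcp_pos: [582.9, -7.5, 203.4]
eef_rot: [0.748, 0.663, -0.002, -0.002]
force: [1.3, -0.1, -0.1]
gripper_width: 93.2
gripper_force: 0.0
tcp [582.9  -7.5 203.4] yaw_y -6.9
M [ 226.2 -167.3    1. ]
```

```bash
python3 -m crank '[{"x":13,"y":-10,"z":0,"twist":0,"jaw":1},{"x":40,"y":-30,"z":0,"twist":0,"jaw":1},{"x":72,"y":-54,"z":0,"twist":0,"jaw":1},{"x":105,"y":-78,"z":0,"twist":0,"jaw":1},{"x":138,"y":-103,"z":0,"twist":0,"jaw":1},{"x":170,"y":-127,"z":0,"twist":0,"jaw":1},{"x":198,"y":-147,"z":0,"twist":0,"jaw":1},{"x":217,"y":-161,"z":0,"twist":0,"jaw":1},{"x":226,"y":-168.5,"z":0,"twist":0,"jaw":1},{"x":226,"y":-168.5,"z":0,"twist":0,"jaw":1}]'
python3 -m crank '[{"x":0,"y":0,"z":8,"twist":0,"jaw":1},{"x":0,"y":0,"z":16,"twist":0,"jaw":1},{"x":0,"y":0,"z":24,"twist":0,"jaw":1},{"x":0,"y":0,"z":30,"twist":0,"jaw":1},{"x":0,"y":0,"z":30,"twist":0,"jaw":1},{"x":0,"y":0,"z":30,"twist":0,"jaw":1},{"x":0,"y":0,"z":30,"twist":0,"jaw":1},{"x":0,"y":0,"z":30,"twist":0,"jaw":1},{"x":0,"y":0,"z":30,"twist":0,"jaw":1},{"x":0,"y":0,"z":30,"twist":0,"jaw":1}]'
cat >> h.py <<'E'
def chk(n,z,f):
    show(n); r=wrist(f)
    h=cv2.cvtColor(r["color"],cv2.COLOR_RGB2HSV); m=cv2.inRange(h,(105,120,60),(125,255,255))
    k,l,s,c=cv2.connectedComponentsWithStats(m); p,q=tool()
    for i in range(1,k):
        if s[i,4]>300: print(s[i],c[i].round(1),"tool offset if",n,(q.as_matrix().T@(px2w(r,s[i,0]+s[i,2]/2-.5,s[i,1]+s[i,3]/2-.5,z)-p)).round(1))
E
python3 -c "
from h import *
chk('M',60,'pics/w5.png')"
```

```text
time_s: 12.12
tcp_pos: [442.8, 238.6, 204.8]
eef_rot: [0.747, 0.664, 0.0, -0.0]
force: [0.4, -1.9, 0.4]
gripper_width: 92.6
gripper_force: 0.0
time_s: 12.95
tcp_pos: [444.3, 237.0, 175.1]
eef_rot: [0.748, 0.663, 0.0, 0.0]
force: [0.4, -0.1, 0.5]
gripper_width: 93.0
gripper_force: 0.0
tcp [444.3 237.  175.1] yaw_y -6.9
M [ 0.2 -0.3 -0. ]
[  50   48  124  147 4452] [104.6 111.9] tool offset if M [ 74.1 -90.7 115. ]
[185 188  31  53 938] [197.5 217.8] tool offset if M [ 31.7 -54.3 115. ]
[ 277  227   81   81 4753] [317.2 267.2] tool offset if M [  5.1   1.  115.1]
```

View pics/w5.png

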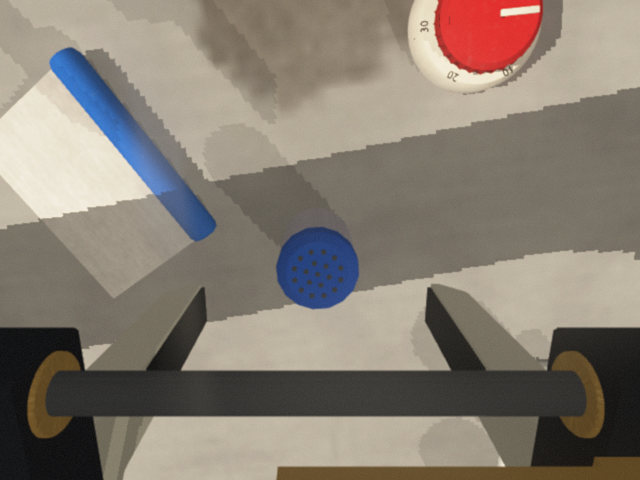

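M's cap is at (317,267), about 4 mm further along +x of the tool. The timer at (475,40) and the blue-edged pad at (200,225) are clear, especially with the jaw partly closed.

```bash
python3 -m crank '[{"x":2,"y":1,"z":10,"twist":0,"jaw":0.75},{"x":4,"y":1,"z":26,"twist":0,"jaw":0.75},{"x":4,"y":1,"z":44,"twist":0,"jaw":0.75},{"x":4,"y":1,"z":58,"twist":0,"jaw":0.75},{"x":4,"y":1,"z":67,"twist":0,"jaw":0.75},{"x":4,"y":1,"z":70,"twist":0,"jaw":0.75},{"x":4,"y":1,"z":70,"twist":0,"jaw":0.75},{"x":4,"y":1,"z":70,"twist":0,"jaw":0.6},{"x":4,"y":1,"z":70,"twist":0,"jaw":0.5},{"x":4,"y":1,"z":70,"twist":0,"jaw":0.4}]'
python3 -m crank '[{"x":0,"y":0,"z":0,"twist":0,"jaw":0.3},{"x":0,"y":0,"z":0,"twist":0,"jaw":0.25},{"x":0,"y":0,"z":0,"twist":0,"jaw":0.25},{"x":0,"y":0,"z":0,"twist":0,"jaw":0.25},{"x":0,"y":0,"z":-5,"twist":0,"jaw":0.25},{"x":0,"y":0,"z":-20,"twist":0,"jaw":0.25},{"x":0,"y":0,"z":-40,"twist":0,"jaw":0.25},{"x":0,"y":0,"z":-65,"twist":0,"jaw":0.25},{"x":0,"y":0,"z":-90,"twist":0,"jaw":0.25},{"x":0,"y":0,"z":-110,"twist":0,"jaw":0.25}]'
python3 -c "
from h import *
show('d3')"
```

```text
time_s: 13.83
tcp_pos: [446.2, 240.9, 105.6]
eef_rot: [0.748, 0.663, 0.001, 0.0]
force: [0.0, -0.1, -0.4]
gripper_width: 54.5
gripper_force: 0.0
time_s: 14.67
tcp_pos: [445.6, 240.8, 216.5]
eef_rot: [0.748, 0.663, 0.0, 0.0]
force: [-0.1, 0.5, -0.1]
gripper_width: 41.2
gripper_force: 30.0
tcp [445.6 240.8 216.5] yaw_y -6.9
d3 [-311.2  167.7    0. ]
```

```bash
python3 -m crank '[{"x":-9,"y":5,"z":0,"twist":0,"jaw":0.25},{"x":-27,"y":14,"z":0,"twist":0,"jaw":0.25},{"x":-50,"y":27,"z":0,"twist":0,"jaw":0.25},{"x":-77,"y":41,"z":0,"twist":0,"jaw":0.25},{"x":-104,"y":56,"z":0,"twist":0,"jaw":0.25},{"x":-131,"y":70,"z":0,"twist":0,"jaw":0.25},{"x":-158,"y":85,"z":0,"twist":0,"jaw":0.25},{"x":-185,"y":99,"z":0,"twist":0,"jaw":0.25},{"x":-212,"y":114,"z":0,"twist":0,"jaw":0.25},{"x":-236,"y":127,"z":0,"twist":0,"jaw":0.25}]'
python3 -m crank '[{"x":-24,"y":13,"z":0,"twist":0,"jaw":0.25},{"x":-44,"y":24,"z":0,"twist":0,"jaw":0.25},{"x":-59,"y":32,"z":0,"twist":0,"jaw":0.25},{"x":-69,"y":37,"z":0,"twist":0,"jaw":0.25},{"x":-75,"y":40.5,"z":0,"twist":0,"jaw":0.25},{"x":-75,"y":40.5,"z":8,"twist":0,"jaw":0.25},{"x":-75,"y":40.5,"z":20,"twist":0,"jaw":0.25},{"x":-75,"y":40.5,"z":35,"twist":0,"jaw":0.25},{"x":-75,"y":40.5,"z":45,"twist":0,"jaw":0.25},{"x":-75,"y":40.5,"z":50,"twist":0,"jaw":0.25}]'
python3 -c "
from h import *
chk('d3',70,'pics/w6.png')"
```

```text
time_s: 15.5
tcp_pos: [543.2, -11.2, 213.5]
eef_rot: [0.749, 0.663, -0.001, -0.001]
force: [0.5, 0.7, -1.3]
gripper_width: 41.6
gripper_force: 30.0
time_s: 16.33
tcp_pos: [573.2, -86.7, 162.7]
eef_rot: [0.748, 0.664, -0.001, -0.002]
force: [-0.0, -0.0, -1.3]
gripper_width: 41.5
gripper_force: 30.0
tcp [573.2 -86.7 162.7] yaw_y -6.8
d3 [-1.5  1.6 -0. ]
[  252    39   134   138 13613] [318.4 107.7] tool offset if d3 [79.5  1.4 92.5]
[ 256  287  120   84 7793] [315.5 332.1] tool offset if d3 [-16.3   0.3  92.4]
[  10  303   72   58 2205] [ 40.7 326.7] tool offset if d3 [ -18.  -122.7   92.9]
```

View pics/w6.png

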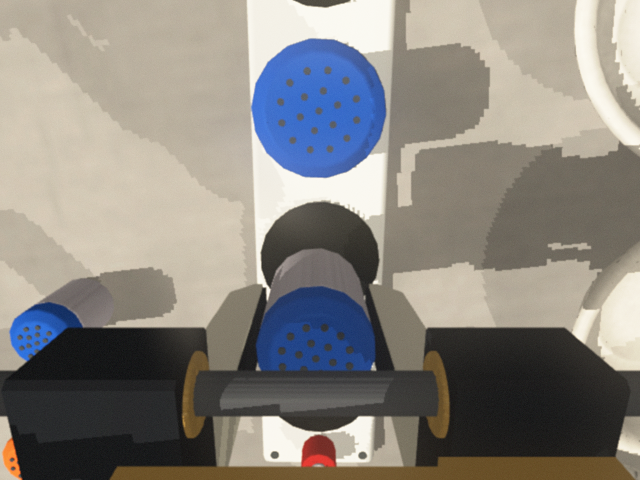

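L (318,108) stands on disc 2, and M is in line over disc 3 (319,250).

```bash
python3 -m crank '[{"x":0,"y":0,"z":10,"twist":0,"jaw":0.25},{"x":0,"y":0,"z":22,"twist":0,"jaw":0.25},{"x":0,"y":0,"z":32,"twist":0,"jaw":0.25},{"x":0,"y":0,"z":39,"twist":0,"jaw":0.25},{"x":0,"y":0,"z":43,"twist":0,"jaw":0.25},{"x":0,"y":0,"z":45,"twist":0,"jaw":0.25},{"x":0,"y":0,"z":45.5,"twist":0,"jaw":0.25},{"x":0,"y":0,"z":45.5,"twist":0,"jaw":0.25},{"x":0,"y":0,"z":45.5,"twist":0,"jaw":0.25},{"x":0,"y":0,"z":45.5,"twist":0,"jaw":0.25}]'
```

```text
time_s: 17.22
tcp_pos: [574.1, -87.9, 120.2]
eef_rot: [0.748, 0.663, -0.0, -0.0]
force: [-4.1, 1.2, 6.3]
gripper_width: 41.2
gripper_force: 30.0
```

```bash
python3 -m crank '[{"x":0,"y":0,"z":0,"twist":0,"jaw":0.48},{"x":0,"y":0,"z":0,"twist":0,"jaw":0.55},{"x":0,"y":0,"z":0,"twist":0,"jaw":0.7},{"x":0,"y":0,"z":0,"twist":0,"jaw":0.9},{"x":0,"y":0,"z":0,"twist":0,"jaw":1},{"x":0,"y":0,"z":0,"twist":0,"jaw":1},{"x":0,"y":0,"z":0,"twist":0,"jaw":1},{"x":0,"y":0,"z":-15,"twist":0,"jaw":1},{"x":0,"y":0,"z":-40,"twist":0,"jaw":1},{"x":0,"y":0,"z":-65,"twist":0,"jaw":1}]'
python3 -c "
from h import *
show('S')"
```

```text
time_s: 18.05
tcp_pos: [573.8, -87.9, 184.0]
eef_rot: [0.748, 0.663, -0.001, -0.001]
force: [0.6, -0.9, -0.1]
gripper_width: 92.5
gripper_force: 0.0
tcp [573.8 -87.9 184. ] yaw_y -6.9
S [ -33.  -144.6    0.4]
```

```bash
python3 -m crank '[{"x":-3,"y":-14,"z":0,"twist":0,"jaw":1},{"x":-8,"y":-36,"z":0,"twist":0,"jaw":1},{"x":-14,"y":-62,"z":0,"twist":0,"jaw":1},{"x":-20,"y":-90,"z":0,"twist":0,"jaw":1},{"x":-26,"y":-116,"z":0,"twist":0,"jaw":1},{"x":-31,"y":-135,"z":0,"twist":0,"jaw":1},{"x":-33,"y":-145,"z":5,"twist":0,"jaw":1},{"x":-33,"y":-145,"z":15,"twist":0,"jaw":1},{"x":-33,"y":-145,"z":20,"twist":0,"jaw":1},{"x":-33,"y":-145,"z":20,"twist":0,"jaw":1}]'
python3 -c "
from h import *
chk('S',50,'pics/w7.png')"
```

```text
time_s: 18.88
tcp_pos: [426.1, -103.3, 163.6]
eef_rot: [0.749, 0.663, -0.0, -0.001]
force: [-0.2, 0.1, 0.5]
gripper_width: 92.9
gripper_force: 0.0
tcp [ 426.1 -103.3  163.6] yaw_y -6.9
S [ 0.   0.2 -0. ]
[ 596  179   44   93 2935] [621.3 226.4] tool offset if S [ 26.7 142.4 113.9]
[ 287  242   65   66 2956] [318.6 274.5] tool offset if S [  1.8   1.4 114. ]
```

View pics/w7.png

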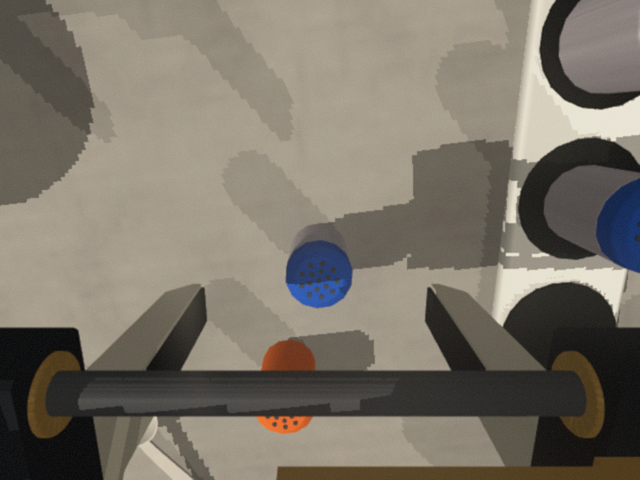

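S is at (319,274), within 2 mm, and the orange one at (287,400) is clear of the fingers.

```bash
python3 -m crank '[{"x":1.5,"y":1,"z":10,"twist":0,"jaw":0.75},{"x":1.5,"y":1,"z":26,"twist":0,"jaw":0.75},{"x":1.5,"y":1,"z":42,"twist":0,"jaw":0.75},{"x":1.5,"y":1,"z":55,"twist":0,"jaw":0.75},{"x":1.5,"y":1,"z":63,"twist":0,"jaw":0.7},{"x":1.5,"y":1,"z":66,"twist":0,"jaw":0.7},{"x":1.5,"y":1,"z":66,"twist":0,"jaw":0.7},{"x":1.5,"y":1,"z":66,"twist":0,"jaw":0.5},{"x":1.5,"y":1,"z":66,"twist":0,"jaw":0.4},{"x":1.5,"y":1,"z":66,"twist":0,"jaw":0.3}]'
python3 -m crank '[{"x":0,"y":0,"z":0,"twist":0,"jaw":0.2},{"x":0,"y":0,"z":0,"twist":0,"jaw":0.2},{"x":0,"y":0,"z":0,"twist":0,"jaw":0.2},{"x":0,"y":0,"z":0,"twist":0,"jaw":0.2},{"x":0,"y":0,"z":-5,"twist":0,"jaw":0.2},{"x":0,"y":0,"z":-15,"twist":0,"jaw":0.2},{"x":0,"y":0,"z":-30,"twist":0,"jaw":0.2},{"x":0,"y":0,"z":-50,"twist":0,"jaw":0.2},{"x":0,"y":0,"z":-65,"twist":0,"jaw":0.2},{"x":0,"y":0,"z":-75,"twist":0,"jaw":0.2}]'
python3 -c "
from h import *
show('d4')"
```

```text
time_s: 19.77
tcp_pos: [428.2, -102.3, 98.9]
eef_rot: [0.748, 0.663, 0.0, 0.001]
force: [-1.3, 0.4, -0.5]
gripper_width: 49.8
gripper_force: 0.0
time_s: 20.6
tcp_pos: [428.1, -102.2, 174.9]
eef_rot: [0.748, 0.663, 0.0, 0.001]
force: [0.5, 0.2, -0.3]
gripper_width: 33.1
gripper_force: 30.0
tcp [ 428.1 -102.2  174.9] yaw_y -6.9
d4 [-51.2 144.    0.3]
```

```bash
python3 -m crank '[{"x":-8,"y":6,"z":0,"twist":0,"jaw":0.2},{"x":-20,"y":24,"z":0,"twist":0,"jaw":0.2},{"x":-32,"y":50,"z":0,"twist":0,"jaw":0.2},{"x":-41,"y":78,"z":0,"twist":0,"jaw":0.2},{"x":-47,"y":104,"z":0,"twist":0,"jaw":0.2},{"x":-50,"y":125,"z":0,"twist":0,"jaw":0.2},{"x":-51,"y":138,"z":0,"twist":0,"jaw":0.2},{"x":-51,"y":144,"z":5,"twist":0,"jaw":0.2},{"x":-51,"y":144,"z":15,"twist":0,"jaw":0.2},{"x":-51,"y":144,"z":20,"twist":0,"jaw":0.2}]'
python3 -c "
from h import *
chk('d4',60,'pics/w8.png')"
```

```text
time_s: 21.43
tcp_pos: [563.3, -169.6, 150.8]
eef_rot: [0.748, 0.663, -0.001, -0.002]
force: [-1.1, -0.2, -1.1]
gripper_width: 33.4
gripper_force: 30.0
tcp [ 563.3 -169.6  150.8] yaw_y -6.9
d4 [-0.6  1.7 -0. ]
[ 261   44  115  119 9842] [318.2 102.7] tool offset if d4 [80.5  2.2 90.2]
[ 269  293   94   78 5569] [315.4 333.7] tool offset if d4 [-17.4   1.3  90.1]
```

View pics/w8.png

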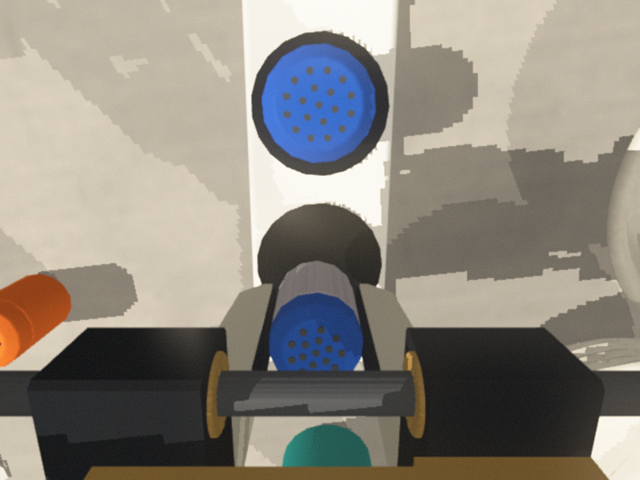

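M (318,103) is centred on disc 3, and S is above disc 4 (320,255).

```bash
python3 -m crank '[{"x":0,"y":1,"z":10,"twist":0,"jaw":0.2},{"x":0,"y":1,"z":20,"twist":0,"jaw":0.2},{"x":0,"y":1,"z":29,"twist":0,"jaw":0.2},{"x":0,"y":1,"z":35,"twist":0,"jaw":0.2},{"x":0,"y":1,"z":38,"twist":0,"jaw":0.2},{"x":0,"y":1,"z":40,"twist":0,"jaw":0.2},{"x":0,"y":1,"z":40.5,"twist":0,"jaw":0.2},{"x":0,"y":1,"z":40.5,"twist":0,"jaw":0.2},{"x":0,"y":1,"z":40.5,"twist":0,"jaw":0.2},{"x":0,"y":1,"z":40.5,"twist":0,"jaw":0.2}]'
```

```text
time_s: 22.32
tcp_pos: [564.8, -169.8, 113.6]
eef_rot: [0.748, 0.663, -0.0, -0.001]
force: [-4.9, 1.3, 7.0]
gripper_width: 33.3
gripper_force: 30.0
```

Release, rise, then back away so the top camera can see the whole board.

```bash
python3 -m crank '[{"x":0,"y":0,"z":0,"twist":0,"jaw":0.4},{"x":0,"y":0,"z":0,"twist":0,"jaw":0.5},{"x":0,"y":0,"z":0,"twist":0,"jaw":0.7},{"x":0,"y":0,"z":0,"twist":0,"jaw":0.9},{"x":0,"y":0,"z":0,"twist":0,"jaw":1},{"x":0,"y":0,"z":0,"twist":0,"jaw":1},{"x":0,"y":0,"z":-10,"twist":0,"jaw":1},{"x":0,"y":0,"z":-35,"twist":0,"jaw":1},{"x":0,"y":0,"z":-70,"twist":0,"jaw":1},{"x":0,"y":0,"z":-105,"twist":0,"jaw":1}]'
python3 -m crank '[{"x":-20,"y":-15,"z":-15,"twist":0,"jaw":1},{"x":-45,"y":-40,"z":-30,"twist":0,"jaw":1},{"x":-70,"y":-65,"z":-40,"twist":0,"jaw":1},{"x":-95,"y":-90,"z":-50,"twist":0,"jaw":1},{"x":-115,"y":-115,"z":-60,"twist":0,"jaw":1},{"x":-130,"y":-140,"z":-60,"twist":0,"jaw":1},{"x":-145,"y":-155,"z":-60,"twist":0,"jaw":1},{"x":-150,"y":-160,"z":-60,"twist":0,"jaw":1},{"x":-150,"y":-160,"z":-60,"twist":0,"jaw":1},{"x":-150,"y":-160,"z":-60,"twist":0,"jaw":1}]'
python3 - <<'E'
from h import *
r=env.get_image("top"); a=r["color"][:,:,::-1].copy()
h=cv2.cvtColor(a,cv2.COLOR_BGR2HSV); m=cv2.inRange(h,(105,120,60),(125,255,255))
k,l,s,c=cv2.connectedComponentsWithStats(m)
for i in range(1,k):
    if s[i,4]>60: print(s[i],c[i])
for n,z,d in (("XL",95,"d1"),("L",85,"d2"),("M",75,"d3"),("S",65,"d4")):
    g=[px2w(r,*c[i],z)[:2]-P[d] for i in range(1,k) if s[i,4]>60]; print(n,min(g,key=np.linalg.norm).round(1))
cv2.imwrite("pics/fin.png",cv2.resize(a[140:280,150:490],None,fx=2.3,fy=2.3,interpolation=cv2.INTER_CUBIC))
E
```

```text
time_s: 23.15
tcp_pos: [565.0, -169.9, 218.7]
eef_rot: [0.748, 0.663, -0.0, -0.001]
force: [1.3, -0.5, -0.2]
gripper_width: 91.3
gripper_force: 0.0
time_s: 23.98
tcp_pos: [389.0, -299.8, 278.2]
eef_rot: [0.749, 0.663, 0.0, 0.0]
force: [0.5, 0.8, -0.2]
gripper_width: 93.4
gripper_force: 0.0
[281 163  25  25 494] [292.82995951 175.1902834 ]
[318 170  22  22 376] [328.75265957 180.76595745]
[355 177  19  18 262] [364.30916031 185.70992366]
[393 183  15  15 179] [399.78212291 190.25139665]
[168 273  49  30 370] [191.89189189 287.36756757]
XL [-2.7 -1.8]
L [-3.3 -0.9]
M [-2.8 -0.7]
S [-1.6 -0.4]
```

View pics/fin.png

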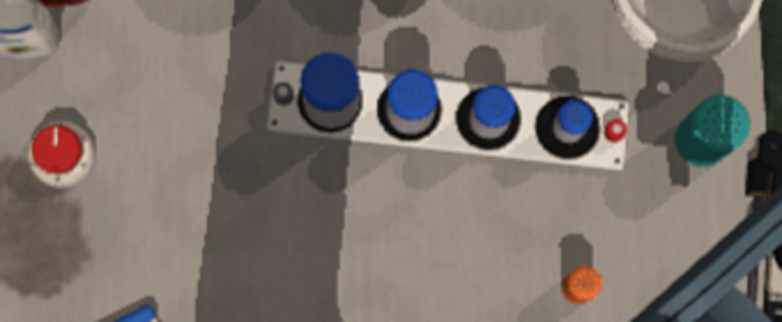

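All four stand on their discs in order, each within about 3.5 mm of its disc centre. Crop positions are XL (330,85), L (411,95), M (491,105) and S (573,118) beside the red stop at (616,130), and the timer (57,150) is in place.

```bash
python3 -c "
from cell import env
print(env.job_done())"
```

```text
the job is handed in; nothing more can be done
None
```

I set the four shakers upright on the discs in size order, smallest next to the red stop and largest next to the grey, each within about 3.5 mm of its disc centre by the top camera. I didn't touch the timer, and I handed the job in at about 24 s; the hand-in gave no pass or fail result.

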